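# Load a filter cartridge into the sample dock and latch its cover

## Task

Load the white filter cartridge that lies on its side on the bench into the pocket of the sample dock: boss down in the pocket, broad flange up and flat on the deck. The dock's cover stands half open in the way: it can be swung further back and must stay open until the cartridge is fully home and let go; then press it down until its catch holds it shut. Leave the bottle, jar, beaker and dish where they stand.

Things in the scene. Friction and masses are not known exactly. Their poses are not given: they have to be found in the camera images.
- cartridge: Loose white filter cartridge: a boss 30 (x) by 40 (y) by 18 mm (z 0 to 18) carries a flange 40 (x) by 64 (y) by 8 mm (z 18 to 26). Origin: centre of the boss's underside, +z towards the flange. It starts on its long side, y level, -x side up (38 mm above the bench), +z pointing sideways and 16 degrees up. Same when turned half round about z. Grip the flat flange ends, 64 mm apart along y.
- flange_face (a point): Centre of the outer face of the cartridge's flange (cartridge z = 26 mm), marked by a thin grey disc 22 mm wide. This face must end up on top.
- pocket (a point): Centre of the pocket's mouth in the deck, 40 mm above the bench; axes as the dock's. The pocket is 34.5 (x) by 44.5 (y) mm and 19 mm deep, square-edged. When home the cartridge's flange rests on the deck, its y axis along the dock's y and its origin 18 mm below this point.
- dock: Dock fixed to the bench. Origin: on the bench under the pocket's centre, z up. Grey foot 125 mm wide (y), x -60 to +105 mm, 8 mm high; white pedestal 56 (x) by 55 (y) mm, deck 40 mm high: the seated flange overhangs it 4.5 mm at each y end, so fingers can straddle it. Behind it a pod, x +56 to +101, 34 mm high. In front (x -34) a steel spring catch, 16 mm wide, top 49 mm high.
- hinge (a point): Middle of the cover's hinge axis, which runs along the dock's y at x +30 mm, 51.5 mm above the bench (hinge ears reach 57 mm).
- cover (a joint): Angle (rad) of the grey cover: 0 shut, level over the pocket; 1.57 upright; 2.0 fully open, leaning to the dock's +x. A plate 4 mm thick, 38 mm wide (y), reaching 64 mm from the hinge, clearing a seated flange by 1.5 mm. A stiff hinge keeps it where it is left. The catch resists from about 0.14 rad and is passed at about 0.06; 4 to 5 N at the lip presses it home.
- cover_lip (a point): Middle of the cover's outer (top when shut) face near its free edge, 58 mm from the hinge; here the cover is pressed.
- bottle: Loose white reagent bottle, 56 mm across, 125 mm high, upright; origin at the centre of its underside. Bystander.
- jar: Loose amber jar with white cap, 60 mm across, 75 mm high; origin at the centre of its underside. Bystander.
- beaker: Loose clear plastic beaker, 64 mm across, 85 mm high; origin at the centre of its underside. Bystander.
- dish: Loose clear flat dish, 60 mm across, 14 mm high; origin at the centre of its underside. Bystander.
There are look-alikes about, which are no part of the job. Of the things that look like the dock, the middle-sized one is meant.

How it is judged:
By the outcome, as a careful person would: the job done as asked, in the order asked, and still so for the second after the job is handed in, with the robot touching nothing.
It also fails if it takes over 72 s, if anything falls off the work surface, if the arm or the gripper's body presses on something with over 40 N, if the wrist force passes 120 N, or if a joint passes its speed limit or range.

## Robot

A 6-joint arm with a two-finger parallel gripper is mounted at the origin on the work surface. World frame = base frame: x ahead of the robot, y to its left, z up, the work surface at z = 0. Lengths are in m, angles in rad, forces in N, time in s.
With the tool pointing down it reaches from about 0.375 to 0.9 m from the base axis. Payload 3.1 kg.
Tool frame: the origin (TCP) lies midway between the tips of the shut fingers; the grasp point (between the pads) lies 19 mm behind it; z points along the fingers, y is the line along which they close (so a half turn about z gives the same grasp; the last joint's range is limited). The gripper opens to 87 mm and grips with 3 to 60 N. Pads are 19 mm wide; open, the fingers measure 117 mm over their backs; the gripper's body (75 mm by 190 mm) begins 51 mm behind the grasp point.
Start: joints at [0.972, 0.527, 1.433, -0, 1.181, -0.178], TCP at [0.255, 0.57, 0.223] pointing down, gripper open.
Joint ranges: [-3.08, 3.08], [-0.75, 2.2], [0.22, 2.44], [-1.43, 4.57], [0, 2.65], [-2.85, 2.85]. Speed limits (rad/s): [2.79, 2.79, 3.14, 3.14, 3.14, 3.14].

## Interface

Orientations are given as a unit quaternion [x, y, z, w].
In Python, from rig import robot gives the robot as it stands. The module is installed in compiled form; this text tells all that it offers.
- The arm moves only by the tool play_rows, never from a script. Its arguments are lists of equal length, an entry for each row: "gripper": the closure, from -1 (fully open) to 1 (shut); "delta_pos": the shift along the tool's x, y, z in cm, a list of three; "turn": the turn, a rotation vector about the tool's x, y, z in rad, a list of three. A call has 1 to 12 rows; each row is the pose to reach, as a shift and turn from the pose commanded when the call began, along the tool's axes at that moment; what a row does not reach only later rows make up. A row lasts 1/8 s, in which the tool goes at most 62.5 mm and 10.7 degrees, less where a joint would pass 70% of its speed; a pose out of reach is approached as far as the arm can. A call with a gripper value outside its range is refused whole. The fingers move at their own pace and stop on an object; "squeeze" is the grip in N (left out, the last holds). Time passes only in rows, so rows that repeat a pose let the fingers close. It gives the time, the measured TCP pose, the force, the opening and the grip force at its end, in the units of the state.
- robot.get_obs(): the state, without advancing time (a new reading comes with each control period).
- robot.camera(name): name is "side" or "top"; returns a dict with "color" (420x560x3 uint8, red, green, blue), "vfov" (degrees; the focal length in pixels is half the picture's height over the tangent of half this angle, whatever the lens; pixels are square), "cx", "cy" (the principal point, pixels), "R" (3x3) and "t" (3): a world point X has camera coordinates R X + t. Camera axes: x right, y down, z forward; pixel columns grow to the right and rows downward; lengths in m; the calibration is good to about 2 mm. A picture is of the moment at which its call begins. There is no depth.
- robot.hand_in(): hands the job in; it is judged then, once.
The state is a dict: "time": time; "q": joint angles; "joint_velocities": joint speeds; "joint_torque": joint torques, N m; "position": TCP position; "tool_rot": TCP orientation; "ft_force": force on the tool from outside, world axes, zero at the start; "moment": the same for the moment, N m; "grip_width": finger opening in m; "grip_force": force on a finger pad.
Only numpy, scipy, OpenCV 4.12 (cv2) and the standard library are available. Lean on these libraries where they do the work, as an engineer would, in place of code of your own. Each camera call takes 0.05 s, during which the arm holds its last target. There are 200 camera calls.

## Working session

There is one attempt and no reset: what is moved stays moved. The work goes in short steps, Python scripts to look and compute and a tool call to move; the robot and the scene stay as the last step left them, time stands still between calls to the robot, and variables do not carry over. Pictures are saved under pics/ and viewed, at most 10 in all, crops included, and the job is handed in when it is done.

Besides the shell and the picture viewer there is one more tool, called after "Request:" as name(argument=value, ...) on one line, values as JSON. play_rows: Moves the arm, as the interface text tells. Its arguments: {"type":"object","properties":{"gripper":{"type":"array","items":{"type":"number"}},"delta_pos":{"type":"array","items":{"type":"array","items":{"type":"number"}}},"turn":{"type":"array","items":{"type":"array","items":{"type":"number"}}},"squeeze":{"type":"number"}},"required":["gripper","delta_pos","turn"]}

```bash
mkdir -p pics
python3 - <<'E'
from rig import robot
import cv2,numpy as np,pickle
for n in("side","top"):
    c=robot.camera(n); pickle.dump(c,open(n+'.pkl','wb')); cv2.imwrite(f'pics/{n}0.png',cv2.resize(c['color'][:,:,::-1],(784,588)))
    print(n,c['vfov'],c['cx'],c['cy'],c['R'],-np.array(c['R']).T@c['t'])
o=robot.get_obs();print(o['time'],o['position'],o['tool_rot'],o['grip_width'],o['ft_force'])
E
```

```text
side 48.95535062477808 287.8460451091134 204.8898816893055 [[ 0.718188   -0.69578018 -0.0097941 ]
 [-0.36576625 -0.36549735 -0.85593618]
 [ 0.59196371  0.61830545 -0.51698872]] [-0.16429029 -0.78731835  0.72782684]
top 55.33594633190921 281.2132784868614 210.961857676933 [[ 0.01239335 -0.99970781  0.02075319]
 [-0.99210667 -0.01488386 -0.12451031]
 [ 0.12478282 -0.01904628 -0.99200125]] [ 0.40298506 -0.00515297  1.33899089]
0.1 [0.25489905 0.56995912 0.22167116] [ 2.08828074e-01  9.77951894e-01 -8.90556650e-04 -3.67365457e-04] 0.0869614502805776 [ 0.51308329  0.4811438  -0.6767195 ]
```

View pics/side0.png

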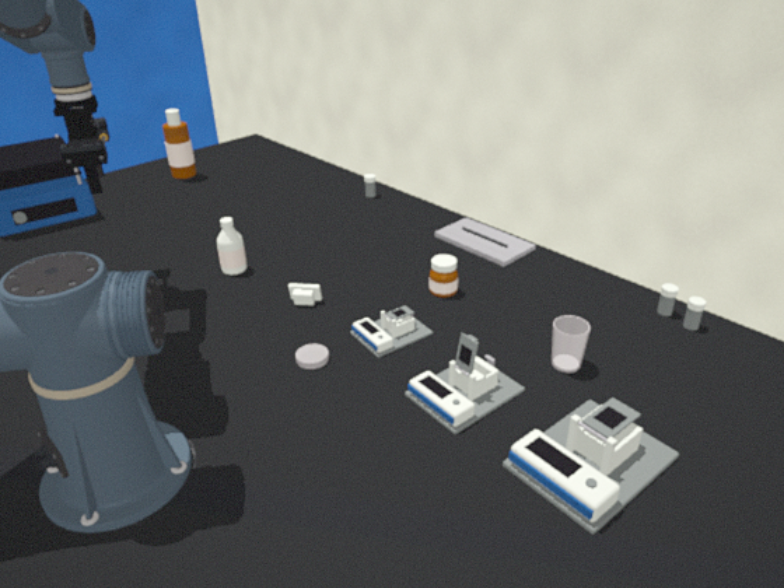

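View pics/top0.png

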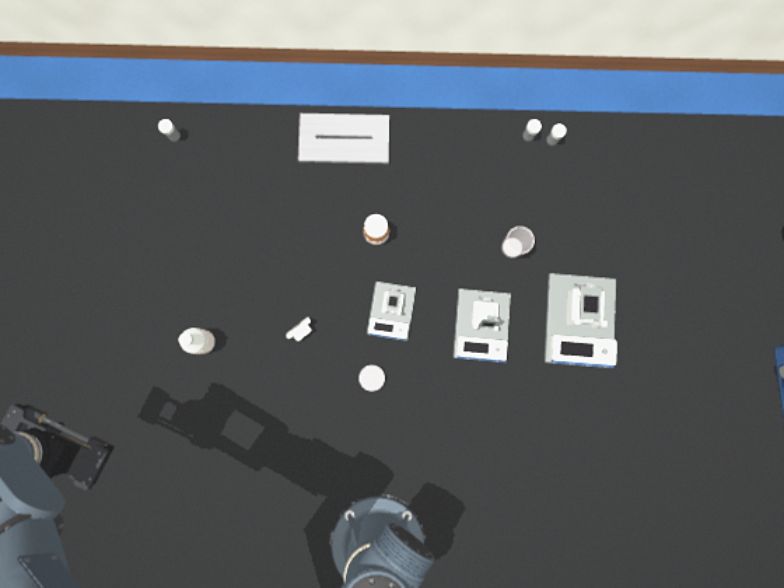

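```bash
cat > h.py <<'E'
import cv2,numpy as np,pickle
from scipy.optimize import least_squares
from scipy.spatial.transform import Rotation as Ro
def crop(n,u,v,s,w=400,h=300,cam=None):
    c=cam or pickle.load(open(n+'.pkl','rb'))
    a=int(u-w/s/2);b=int(v-h/s/2);W=w//s;H=h//s
    im=cv2.resize(c['color'][b:b+H,a:a+W,::-1],(W*s,H*s),interpolation=cv2.INTER_CUBIC)
    for k in range(0,W,10):
        cv2.putText(im,str(a+k),(k*s,8),0,.3,(0,255,255),1);cv2.line(im,(k*s,9),(k*s,14),(0,255,255),1)
    for k in range(0,H,10):
        cv2.putText(im,str(b+k),(0,k*s+4),0,.3,(0,255,0),1);cv2.line(im,(20,k*s),(25,k*s),(0,255,0),1)
    return im
def proj(c,X):
    p=np.asarray(X)@np.array(c['R']).T+c['t'];f=210/np.tan(np.radians(c['vfov']/2))
    return p[...,:2]/p[...,2:]*f+[c['cx'],c['cy']]
def ray(c,u,v,z):
    f=210/np.tan(np.radians(c['vfov']/2));R=np.array(c['R'])
    o=-R.T@c['t'];d=R.T@np.array([(u-c['cx'])/f,(v-c['cy'])/f,1]);return o+d*(z-o[2])/d[2]
E
python3 - <<'E'
from h import *
im=np.vstack([np.hstack([crop('side',218,209,10),crop('top',214,234,10)]),np.hstack([crop('side',332,272,5),crop('top',345,232,5)])])
cv2.imwrite('pics/c1.png',im)
E
```

```text
(no output)
```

View pics/c1.png

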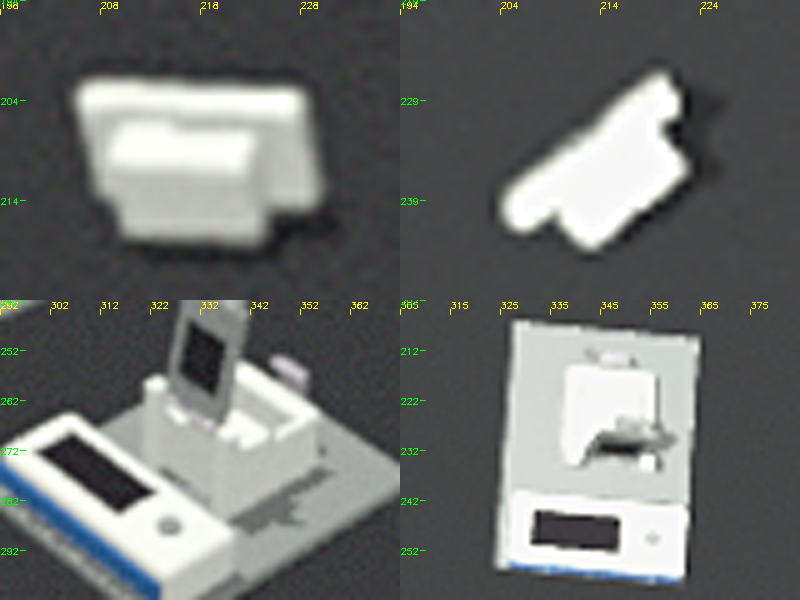

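```bash
cat > fit.py <<'E'
from h import *
from scipy.optimize import minimize
S=pickle.load(open('side.pkl','rb'));T=pickle.load(open('top.pkl','rb'))
def W(p,X): return np.asarray(X,float)@Ro.from_euler('z',p[2]).as_matrix().T*1e-3+[p[0],p[1],0]
obs=[(T,(-60,-62.5,8),328,206),(T,(-60,62.5,8),364.8,209.6),(T,(105,62.5,4),362,258),(T,(105,-62.5,4),324.4,255.6),
(T,(-28,-27.5,40),338,215),(T,(-28,27.5,40),356.2,215.6),
(S,(-28,27.5,40),356,263.6),(S,(28,27.5,40),336.6,272),(S,(28,-27.5,40),321.4,258.4),(S,(-60,62.5,8),373.6,276.4),(S,(105,62.5,0),327,305.7)]
f=lambda p:np.concatenate([proj(c,W(p,X))-(u,v) for c,X,u,v in obs])
r=least_squares(f,[.55,-.2,3.1],loss='soft_l1');print('dock',r.x);print(r.fun.reshape(-1,2).round(1).tolist())
D=r.x
g=lambda a:np.concatenate([proj(S,W(D,(30-64*np.cos(a[0]),y,51.5+64*np.sin(a[0]))))-q for y,q in((-19,(330.7,238.6)),(19,(342.9,243.6)))])
k=least_squares(g,[1.2]);print('cover',k.x,k.fun.round(1))
e=np.arctan2(5,18)
def cart(p):
    d=np.array([np.cos(p[2]),np.sin(p[2]),0]);k=np.array([0,0,1]);z=np.cos(e)*d+np.sin(e)*k;x=np.sin(e)*d-np.cos(e)*k
    R=np.c_[x,np.cross(k,d),z]
    o=np.array([p[0],p[1],0]);o[2]=-(R@[.015,0,0])[2]
    return R,o
box=lambda a,b,c,d:np.array([[x,y,z] for x in(-a,a) for y in(-b,b) for z in(c,d)])*1e-3
def cost(p):
    R,o=cart(p);t=0
    for c,(u,v) in((S,(218,209)),(T,(214,234))):
        u0,v0=u-25,v-25
        sub=cv2.resize(c['color'][v0:v0+50,u0:u0+50].mean(2),(400,400),interpolation=cv2.INTER_CUBIC)>115
        m=np.zeros((400,400),np.uint8)
        for B in(box(15,20,0,18),box(20,32,18,26)):
            q=(proj(c,B@R.T+o)-(u0,v0)+.5)*8*16
            cv2.fillConvexPoly(m,cv2.convexHull(q.round().astype(np.int32)),1,shift=4)
        t+=(m.astype(bool)^sub).sum()/sub.sum()
    return t
c0=ray(T,214,234,.02)
b=min((minimize(cost,[c0[0],c0[1],a],method='Nelder-Mead',options=dict(initial_simplex=[[c0[0],c0[1],a],[c0[0]+.01,c0[1],a],[c0[0],c0[1]+.01,a],[c0[0],c0[1],a+.2]])) for a in(.4,.8,1.2)),key=lambda r:r.fun)
print('cart',b.x,b.fun);R,o=cart(b.x);print('flange ends mid',o+R@[0,0,.022],'face',o+R@[0,0,.026],R)
for n,c,u,v in(('bottle',T,0,0),):pass
for n,uv in dict(bottle=(197,341),jar=(376,236),dish=(372,378),beaker=(512,246)).items():print(n,ray(T,uv[0]/1.4,uv[1]/1.4,.03).round(3))
E
python3 fit.py
```

```text
dock [ 0.52525379 -0.24288319  3.07545498]
[[-1.0, 0.1], [-0.8, -0.5], [-0.9, 0.3], [-0.7, -0.3], [0.3, 0.3], [-1.2, 1.0], [0.0, -0.4], [2.9, 1.1], [1.6, 3.5], [1.5, -1.3], [-1.3, 3.8]]
cover [1.33628672] [-0.2 -2.5 -0.5 -0.2]
cart [0.47259311 0.18081748 0.6963515 ] 0.24625470040835562
flange ends mid [0.48885548 0.19441398 0.02034093] face [0.49181228 0.19688607 0.02141151] [[ 0.20533303 -0.64142288  0.73919891]
 [ 0.1716729   0.76718752  0.61802243]
 [-0.96351791  0.          0.26764386]]
bottle [0.454 0.423 0.03 ]
jar [0.71  0.014 0.03 ]
dish [0.375 0.017 0.03 ]
beaker [ 0.691 -0.312  0.03 ]
```

Candidates (784-px pictures). Cartridge: only the white piece at side (305,293) / top (300,328). Docks: small at top (391,312), middle (483,325), large (582,320). I take the middle one; its cover stands up at about 1.3 rad. The close crop confirms both choices.

```bash
cat > mv.py <<'E'
from h import *
from rig import robot
D=np.array([0.5253,-0.2429,3.0755])
def dockp(x,y,z,D=D): return np.r_[D[:2],0]+np.r_[(Ro.from_euler('z',D[2]).as_matrix()@[x,y,0])[:2],z]
def tool(yaw,phi):
    h=np.array([np.cos(yaw),np.sin(yaw),0]);k=np.array([0,0,1.]);z=np.sin(phi)*h-np.cos(phi)*k;x=np.cos(phi)*h+np.sin(phi)*k
    return np.c_[x,np.cross(z,x),z]
def delta(p,R,o=None):
    o=o or robot.get_obs();R0=Ro.from_quat(o['tool_rot']).as_matrix()
    print('d_cm',(R0.T@(np.array(p)-o['position'])*100).round(2).tolist(),'turn',Ro.from_matrix(R0.T@R).as_rotvec().round(3).tolist())
def st():
    o=robot.get_obs();print({k:np.round(o[k],3).tolist() for k in('time','position','q','ft_force','grip_width','grip_force')})
E
python3 - <<'E'
from mv import *
delta(dockp(-.02,0,.22),tool(D[2],0));delta(dockp(-.02,0,.098),tool(D[2],0))
E
```

```text
d_cm [-59.76, -62.46, 0.26] turn [-0.002, -0.001, -0.355]
d_cm [-59.76, -62.43, 12.46] turn [-0.002, -0.001, -0.355]
```

Request:
play_rows(gripper=[1,1,1,1,1,1,1,1,1,1,1,1], delta_pos=[[-4,-4.2,0],[-8,-8.4,0],[-12,-12.5,0],[-16,-16.7,0],[-20,-20.9,0],[-24,-25,0],[-28,-29.2,0],[-32,-33.4,0],[-36,-37.6,0],[-40,-41.8,0],[-44,-46,0],[-48,-50.2,0]], turn=[[0,0,-0.03],[0,0,-0.06],[0,0,-0.09],[0,0,-0.12],[0,0,-0.15],[0,0,-0.18],[0,0,-0.21],[0,0,-0.24],[0,0,-0.27],[0,0,-0.3],[0,0,-0.33],[0,0,-0.355]])

```text
time: 1.6
position: [0.4885, -0.0857, 0.2224]
tool_rot: [0.033, 0.999, 0.0, -0.0]
ft_force: [0.6, 0.5, -0.3]
grip_width: 0.0003
grip_force: 0.0
```

Run:
```python
from mv import *
st()
for x,z in((-.02,.22),(-.02,.1),(.035,.1)): delta(dockp(x,0,z),tool(D[2],0))
```

```text
{'time': 1.6, 'position': [0.488, -0.086, 0.222], 'q': [-0.4, 0.355, 1.75, 0.0, 1.037, -1.905], 'ft_force': [0.617, 0.49, -0.34], 'grip_width': 0.0, 'grip_force': 0.0}
d_cm [-6.7, -15.45, 0.23] turn [0.0, -0.0, 0.001]
d_cm [-6.71, -15.45, 12.23] turn [0.0, -0.0, 0.001]
d_cm [-1.21, -15.45, 12.23] turn [0.0, -0.0, 0.001]
```

Request:
play_rows(gripper=[1,1,1,1,1,1,1,1], delta_pos=[[-2.5,-5.5,0],[-5,-11,0],[-6.7,-15.4,0],[-6.7,-15.4,3],[-6.7,-15.4,7],[-6.7,-15.4,10.5],[-6.7,-15.4,12.2],[-6.7,-15.4,12.2]], turn=[[0,0,0],[0,0,0],[0,0,0],[0,0,0],[0,0,0],[0,0,0],[0,0,0],[0,0,0]])

```text
time: 2.6
position: [0.5444, -0.2414, 0.0994]
tool_rot: [0.033, 0.999, 0.001, -0.001]
ft_force: [-0.2, 0.1, 0.6]
grip_width: 0.0004
grip_force: 0.0
```

Run:
```python
from mv import *
st()
a=robot.camera('side');b=robot.camera('top')
pickle.dump(a,open('side1.pkl','wb'));pickle.dump(b,open('top1.pkl','wb'))
cv2.imwrite('pics/c2.png',np.hstack([crop('side1',338,265,5,400,450),crop('top1',345,232,5,400,450)]))
```

```text
{'time': 2.6, 'position': [0.544, -0.241, 0.099], 'q': [-0.605, 0.651, 1.609, -0.0, 0.884, -2.11], 'ft_force': [-0.181, 0.141, 0.568], 'grip_width': 0.0, 'grip_force': 0.0}
```

View pics/c2.png

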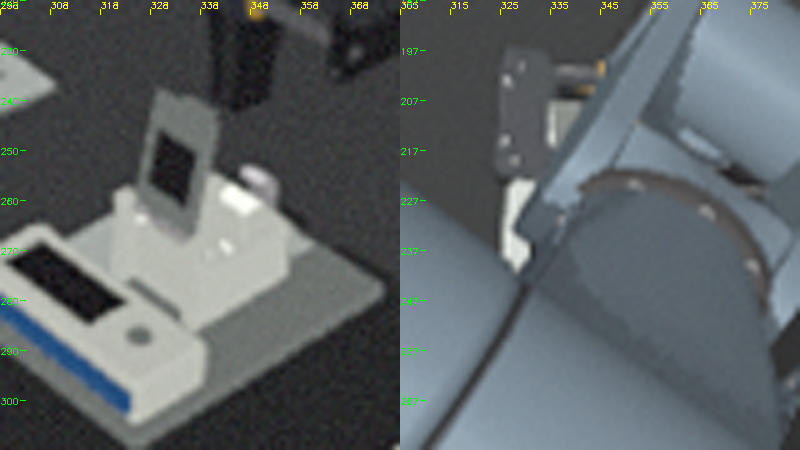

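Request:
play_rows(gripper=[1,1,1,1,1,1,1,1,1,1], delta_pos=[[1,0,0],[2,0,0],[2.7,0,0],[3.4,0,0],[4,0,0],[4.5,0,0],[5,0,0],[5.4,0,0],[5.6,0,0],[5.6,0,0]], turn=[[0,0,0],[0,0,0],[0,0,0],[0,0,0],[0,0,0],[0,0,0],[0,0,0],[0,0,0],[0,0,0],[0,0,0]])

```text
time: 3.95
position: [0.4902, -0.2383, 0.1006]
tool_rot: [0.033, 0.999, -0.0, 0.001]
ft_force: [4.8, 1.6, -2.9]
grip_width: 0.0005
grip_force: 2.3
```

Request:
play_rows(gripper=[1,1,1,1], delta_pos=[[0.2,0,0],[0.4,0,0],[0.5,0,0],[0.5,0,0]], turn=[[0,0,0],[0,0,0],[0,0,0],[0,0,0]])

```text
time: 4.45
position: [0.4896, -0.2386, 0.1008]
tool_rot: [0.034, 0.999, -0.001, 0.006]
ft_force: [15.2, 4.2, -9.3]
grip_width: 0.0004
grip_force: 7.0
```

Request:
play_rows(gripper=[1,1,1,1,0,-1,-1,-1,-1,-1,-1,-1], delta_pos=[[-2,0,0],[-4,0,0],[-4,0,-5],[-4,1,-10],[-4,5,-14],[-4,11,-14],[-4,17,-14],[-4,23,-14],[-4,29,-14],[-4,35,-14],[-4,40,-14],[-4,42,-14]], turn=[[0,0,0],[0,0,0],[0,0,0],[0,0,0],[0,0,0],[0,0,0],[0,0,0],[0,0,0],[0,0,0],[0,0,0],[0,0,0],[0,0,0]])

```text
time: 5.95
position: [0.5505, 0.1806, 0.2403]
tool_rot: [0.031, 1.0, -0.001, -0.001]
ft_force: [-0.1, -0.1, -0.7]
grip_width: 0.0725
grip_force: 0.0
```

Run:
```python
from mv import *
st()
a=robot.camera('side');b=robot.camera('top')
pickle.dump(a,open('side2.pkl','wb'));pickle.dump(b,open('top2.pkl','wb'))
cv2.imwrite('pics/c3.png',np.hstack([crop('side2',338,265,5,400,500),crop('top2',345,232,6,400,500)]))
```

```text
{'time': 5.95, 'position': [0.55, 0.181, 0.24], 'q': [0.125, 0.447, 1.528, -0.001, 1.169, -1.383], 'ft_force': [-0.117, -0.084, -0.702], 'grip_width': 0.072, 'grip_force': 0.0}Traceback (most recent call last):
  File "<stdin>", line 5, in <module>
    return _nx.concatenate(arrs, 1, dtype=dtype, casting=casting)
           ~~~~~~~~~~~~~~~^^^^^^^^^^^^^^^^^^^^^^^^^^^^^^^^^^^^^^^
ValueError: all the input array dimensions except for the concatenation axis must match exactly, but along dimension 0, the array at index 0 has size 500 and the array at index 1 has size 498
```

Run:
```python
from h import *
cv2.imwrite('pics/c3.png',np.hstack([crop('side2',338,268,5,400,500),crop('top2',345,232,8,400,500)[:500,:400]]) if 0 else np.hstack([crop('side2',338,268,5,400,500),crop('top2',345,232,10,400,500)]))
```

```text
(no output)
```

View pics/c3.png

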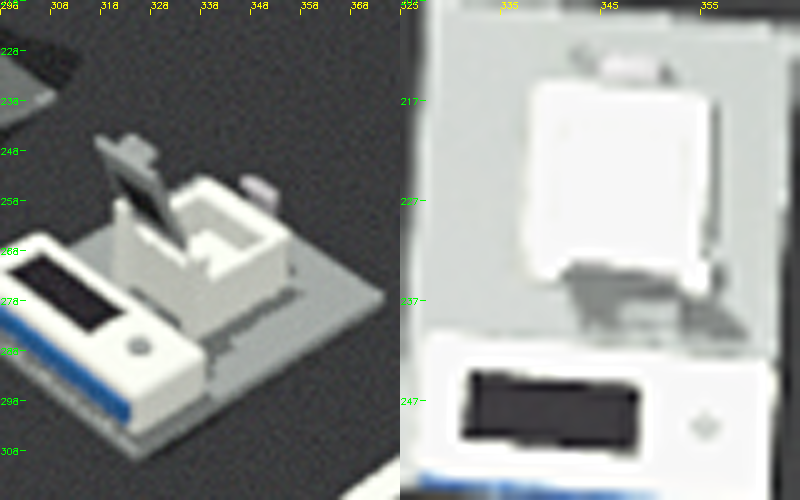

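```bash
cat > fit2.py <<'E'
from h import *
S=pickle.load(open('side2.pkl','rb'));T=pickle.load(open('top2.pkl','rb'))
def W(p,X): return np.asarray(X,float)@Ro.from_euler('z',p[2]).as_matrix().T*1e-3+[p[0],p[1],0]
ob=[(T,(-28,-27.5,40),338,215.3),(T,(-28,27.5,40),356.2,216.3),(T,(28,-27.5,40),337.4,234.6),(T,(28,27.5,40),355.6,236),
(T,(-60,-62.5,8),328,206),(T,(-60,62.5,8),364.8,209.6),(T,(105,62.5,4),362,258),(T,(105,-62.5,4),324.4,255.6),
(S,(-28,27.5,40),355.6,265),(S,(-28,-27.5,40),339,253.6),(S,(28,-27.5,40),321.6,258),(S,(28,27.5,40),340,273.6),
(S,(28,27.5,8),338,285.6),(S,(-28,27.5,8),355.6,275),(S,(-60,62.5,8),374.6,277.2),(S,(105,62.5,0),325.6,310)]
for n,obs in(('top',ob[:8]),('side',ob[8:]),('both',ob)):
    f=lambda p:np.concatenate([proj(c,W(p,X))-(u-.4,v-.4) for c,X,u,v in obs])
    r=least_squares(f,[.53,-.24,3.08],loss='soft_l1');print(n,r.x);print(r.fun.reshape(-1,2).round(1).tolist())
E
python3 fit2.py
```

```text
top [ 0.52533264 -0.24415707  3.07639459]
[[1.1, 0.3], [-0.4, 0.7], [0.7, -1.9], [-0.7, -2.0], [-0.2, 0.5], [-0.1, -0.2], [-0.1, 0.6], [0.1, 0.1]]
side [ 0.52224332 -0.24333961  3.06717638]
[[0.2, -0.7], [0.3, 0.0], [1.1, 4.9], [-0.9, 0.6], [0.5, -0.8], [-0.7, -0.2], [0.3, -0.9], [-0.7, 0.6]]
both [ 0.52334428 -0.24342237  3.06972838]
[[0.9, 0.9], [-0.6, 1.3], [0.4, -1.4], [-1.0, -1.3], [-0.3, 1.0], [-0.2, 0.6], [-0.5, 1.4], [-0.4, 0.6], [0.5, -0.9], [0.6, -0.2], [1.4, 4.7], [-0.5, 0.4], [0.8, -1.0], [-0.4, -0.4], [0.6, -1.1], [-0.2, 0.4]]
```

```bash
sed -i 's/^D=.*/D=np.array([.5238,-.2437,3.071])/' mv.py
cat >> mv.py <<'E'
e=np.arctan2(5,18);CP=(.47259,.18082,.69635)
d=np.array([np.cos(CP[2]),np.sin(CP[2]),0]);k=np.array([0,0,1.]);zc=np.cos(e)*d+np.sin(e)*k;xc=np.sin(e)*d-np.cos(e)*k
Rc=np.c_[xc,np.cross(k,d),zc];oc=np.array([CP[0],CP[1],.015*np.cos(e)])
PH=np.radians(58);Rt=tool(CP[2]+np.pi,PH);con=oc+Rc@[-.005,0,.022];tcp=con+.019*Rt[:,2]
E
python3 - <<'E'
from mv import *
print(con,tcp,tcp-.11*Rt[:,2]);delta(tcp-.11*Rt[:,2],Rt);delta(tcp,Rt)
E
```

```text
[0.48782573 0.19355811 0.02515852] [0.47546409 0.18322293 0.01509006] [0.54703149 0.24305815 0.07338118]
d_cm [0.76, 6.32, 16.68] turn [0.383, 0.96, -0.692]
d_cm [7.52, -0.09, 22.53] turn [0.383, 0.96, -0.692]
```

Request:
play_rows(gripper=[-1,-1,-1,-1,-1,-1,-1,-1,-1,-1,-1,-1], delta_pos=[[0.1,1,0],[0.2,2,0],[0.3,3,1],[0.4,4,2],[0.5,5,3],[0.6,6,4],[0.7,6.3,6],[0.76,6.3,8],[0.76,6.3,11],[0.76,6.3,14],[0.76,6.3,16],[0.76,6.3,16]], turn=[[0.048,0.12,-0.087],[0.096,0.24,-0.173],[0.144,0.36,-0.26],[0.192,0.48,-0.346],[0.24,0.6,-0.433],[0.287,0.72,-0.519],[0.335,0.84,-0.606],[0.383,0.96,-0.692],[0.383,0.96,-0.692],[0.383,0.96,-0.692],[0.383,0.96,-0.692],[0.383,0.96,-0.692]])

```text
time: 7.55
position: [0.5477, 0.241, 0.0795]
tool_rot: [-0.297, 0.823, -0.164, -0.456]
ft_force: [-0.2, 0.3, 0.8]
grip_width: 0.0873
grip_force: 0.0
```

Run:
```python
from mv import *
st()
a=robot.camera('side');b=robot.camera('top')
pickle.dump(a,open('side3.pkl','wb'));pickle.dump(b,open('top3.pkl','wb'))
delta(tcp-.11*Rt[:,2],Rt);delta(tcp,Rt)
cv2.imwrite('pics/c4.png',np.hstack([crop('side3',225,200,5,400,500),crop('top3',214,225,5,400,500)]))
```

```text
{'time': 7.55, 'position': [0.548, 0.241, 0.08], 'q': [0.367, 1.155, 0.857, -0.318, 2.096, -1.911], 'ft_force': [-0.164, 0.323, 0.779], 'grip_width': 0.087, 'grip_force': 0.0}
d_cm [-0.67, 0.21, 0.49] turn [0.003, 0.003, -0.003]
d_cm [-0.64, 0.18, 11.49] turn [0.003, 0.003, -0.003]
```

View pics/c4.png

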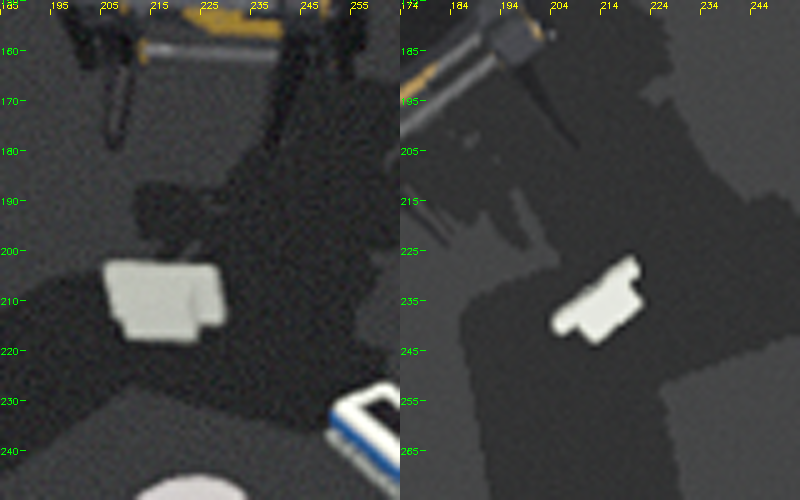

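Request:
play_rows(gripper=[-1,-1,-1,-1,-1,-1,-1,-1], delta_pos=[[-0.3,0.1,1],[-0.6,0.2,3],[-0.65,0.2,5],[-0.65,0.2,7],[-0.65,0.2,8.5],[-0.65,0.2,10],[-0.65,0.2,11.4],[-0.65,0.2,11.5]], turn=[[0,0,0],[0,0,0],[0,0,0],[0,0,0],[0,0,0],[0,0,0],[0,0,0],[0,0,0]])

```text
time: 8.65
position: [0.4739, 0.183, 0.0141]
tool_rot: [-0.297, 0.823, -0.164, -0.456]
ft_force: [0.7, -0.2, -0.1]
grip_width: 0.0871
grip_force: 0.0
```

Run:
```python
from mv import *
st()
a=robot.camera('side');pickle.dump(a,open('side4.pkl','wb'));b=robot.camera('top');pickle.dump(b,open('top4.pkl','wb'))
delta(tcp,Rt)
cv2.imwrite('pics/c5.png',np.hstack([crop('side4',220,208,8,400,400),crop('top4',214,230,8,400,400)]))
```

```text
{'time': 8.65, 'position': [0.474, 0.183, 0.014], 'q': [0.331, 1.136, 1.163, -0.314, 1.812, -1.847], 'ft_force': [0.662, -0.173, -0.142], 'grip_width': 0.087, 'grip_force': 0.0}
d_cm [0.07, -0.05, -0.06] turn [0.002, 0.002, -0.002]
```

View pics/c5.png

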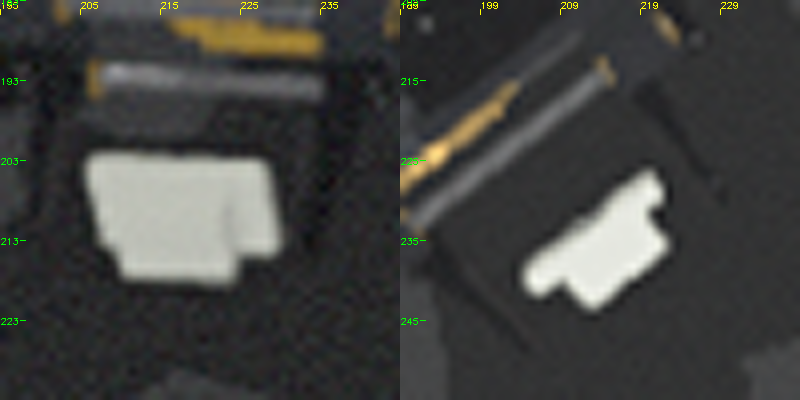

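Request:
play_rows(gripper=[1,1,1,1,1,1,1,1,1,1], delta_pos=[[0,0,0],[0,0,0],[0,0,0],[0,0,0],[0,0,0],[0,0,0],[0,0,0],[0,0,0],[0,0,0],[0,0,0]], turn=[[0,0,0],[0,0,0],[0,0,0],[0,0,0],[0,0,0],[0,0,0],[0,0,0],[0,0,0],[0,0,0],[0,0,0]], squeeze=30)

```text
time: 10.0
position: [0.4748, 0.1834, 0.014]
tool_rot: [-0.297, 0.823, -0.165, -0.455]
ft_force: [-0.2, -1.0, -0.2]
grip_width: 0.0635
grip_force: 30.0
```

Run:
```python
from mv import *
st()
tl=PH-(np.pi/2-e)  # negative => remaining tilt
phi=np.pi/2-e-PH;R2=tool(D[2],phi);print('place tilt',np.degrees(phi))
for z in(.16,.08):
    c=dockp(-.005,0,z);t=c+.019*R2[:,2];print(t);delta(t,R2)
delta([.474,.183,.14],Rt)
```

```text
{'time': 10.0, 'position': [0.475, 0.183, 0.014], 'q': [0.331, 1.136, 1.16, -0.315, 1.813, -1.847], 'ft_force': [-0.213, -1.019, -0.22], 'grip_width': 0.063, 'grip_force': 30.0}
place tilt 16.47588900324574
[ 0.52341234 -0.24367259  0.14178016]
d_cm [23.34, -35.96, 13.16] turn [-0.472, -0.687, 0.621]
[ 0.52341234 -0.24367259  0.06178016]
d_cm [16.56, -35.96, 17.41] turn [-0.472, -0.687, 0.621]
d_cm [10.72, 0.01, -6.62] turn [0.003, 0.002, -0.002]
```

Request:
play_rows(gripper=[1,1,1,1,1,1,1,1,1,1,1,1], delta_pos=[[2,0,-1.2],[5,0,-3.1],[8,0,-5],[10.7,0,-6.6],[12,-3,-4.6],[13.5,-7.5,-2.2],[15,-12,0.4],[16.6,-16.5,2.8],[18.3,-21,5.2],[20,-26,7.8],[21.7,-31,10.5],[23.3,-36,13.2]], turn=[[0,0,0],[0,0,0],[0,0,0],[0,0,0],[-0.059,-0.086,0.078],[-0.118,-0.172,0.155],[-0.177,-0.258,0.233],[-0.236,-0.344,0.31],[-0.295,-0.43,0.388],[-0.354,-0.515,0.466],[-0.413,-0.6,0.543],[-0.472,-0.687,0.621]])

```text
time: 11.5
position: [0.5234, -0.2461, 0.1432]
tool_rot: [0.036, 0.989, 0.005, -0.141]
ft_force: [0.7, 0.6, -1.1]
grip_width: 0.0634
grip_force: 30.0
```

Run:
```python
from mv import *
st()
phi=np.pi/2-e-PH;R2=tool(D[2],phi)
for z in(.16,.075):
    t=dockp(-.005,0,z)+.019*R2[:,2];delta(t,R2)
```

```text
{'time': 11.5, 'position': [0.523, -0.246, 0.143], 'q': [-0.563, 0.678, 1.421, -0.136, 1.297, -2.006], 'ft_force': [0.692, 0.566, -1.067], 'grip_width': 0.063, 'grip_force': 29.999}
d_cm [-0.02, 0.24, 0.14] turn [0.001, 0.004, -0.003]
d_cm [-2.4, 0.23, 8.3] turn [0.001, 0.004, -0.003]
```

Request:
play_rows(gripper=[1,1,1,1,1,1], delta_pos=[[-0.6,0.2,2],[-1.2,0.2,4],[-1.8,0.23,6.2],[-2.3,0.23,7.9],[-2.4,0.23,8.3],[-2.4,0.23,8.3]], turn=[[0,0,0],[0,0,0],[0,0,0],[0,0,0],[0,0,0],[0,0,0]])

```text
time: 12.25
position: [0.5232, -0.2416, 0.0552]
tool_rot: [0.035, 0.989, 0.005, -0.143]
ft_force: [0.5, -0.0, -1.2]
grip_width: 0.0635
grip_force: 30.0
```

Run:
```python
from mv import *
st()
S=robot.camera('side');pickle.dump(S,open('side5.pkl','wb'));T=robot.camera('top');pickle.dump(T,open('top5.pkl','wb'))
o=robot.get_obs();R=Ro.from_quat(o['tool_rot']).as_matrix()
con=o['position']-.019*R[:,2]
ang=np.pi/2-e-PH
# cartridge axes from tool: x_c,z_c by known grasp angle
zc=-np.cos(ang)*R[:,2]+np.sin(ang)*R[:,0];xc=np.cos(ang)*R[:,0]+np.sin(ang)*R[:,2];Rc=np.c_[xc,R[:,1],zc]
print(Rc.round(3).tolist())
oc=con-Rc@[-.005,0,.022];print('origin est',oc,'dock frame mm',(Ro.from_euler('z',-D[2]).as_matrix()@(oc-np.r_[D[:2],0])*1e3).round(1))
s=8;im=crop('side5',338,258,s,400,400)
def dr(P,col):
    q=((proj(S,np.array(P))-[int(338-25),int(258-25)]+.5)*s).astype(int);cv2.polylines(im,[q],True,col,1)
F=lambda z,a,b:[oc+Rc@np.array([x,y,z])/1e3 for x,y in((-a,-b),(-a,b),(a,b),(a,-b))]
dr(F(26,20,32),(0,0,255));dr(F(18,20,32),(0,0,255));dr(F(0,15,20),(255,0,255))
G=lambda z,a,b:[dockp(x/1e3,y/1e3,z/1e3) for x,y in((-a,-b),(-a,b),(a,b),(a,-b))]
dr(G(40,28,27.5),(0,255,0));dr(G(40,17.25,22.25),(0,255,0))
cv2.imwrite('pics/c6.png',np.hstack([crop('side5',338,258,s,400,400),im]))
```

```text
{'time': 12.25, 'position': [0.523, -0.242, 0.055], 'q': [-0.556, 0.795, 1.467, -0.146, 1.139, -1.978], 'ft_force': [0.512, -0.029, -1.212], 'grip_width': 0.063, 'grip_force': 30.0}
[[-0.998, 0.07, -0.001], [0.07, 0.998, 0.0], [-0.001, -0.0, 1.0]]
origin est [ 0.52408071 -0.24193937  0.05190596] dock frame mm [-0.2 -1.8 51.9]
```

View pics/c6.png

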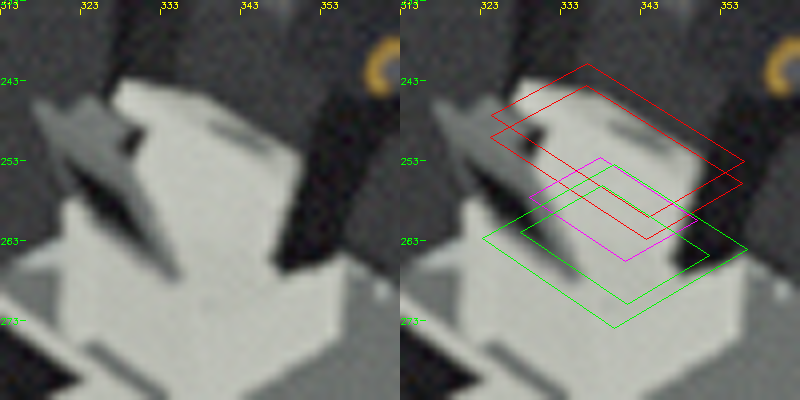

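The flange is not level. In the crop, its grey disc near (342,262 in 5.x scale; crop (240,138)) shows only as a thin sliver. The cause is a sign slip in my place tilt, and spinning the tool half a turn about its own z fixes it. I'll lift first, then spin.

Request:
play_rows(gripper=[1,1,1,1,1,1,1,1,1,1,1,1], delta_pos=[[0.8,0,-2.7],[1.8,0,-6.1],[2.4,0,-8.2],[2.4,0,-8.2],[2.4,0,-8.2],[2.4,0,-8.2],[2.4,0,-8.2],[2.4,0,-8.2],[2.4,0,-8.2],[2.4,0,-8.2],[2.4,0,-8.2],[2.4,0,-8.2]], turn=[[0,0,0],[0,0,0.1],[0,0,0.26],[0,0,0.42],[0,0,0.58],[0,0,0.74],[0,0,0.9],[0,0,1.06],[0,0,1.22],[0,0,1.38],[0,0,1.54],[0,0,1.6]])

```text
time: 13.85
position: [0.5237, -0.2418, 0.1412]
tool_rot: [0.735, 0.663, -0.099, -0.103]
ft_force: [-0.5, 0.1, -0.8]
grip_width: 0.0635
grip_force: 30.0
```

```bash
cat >> mv.py <<'E'
# actual pick tool rotation/pos -> cartridge in tool frame
Rpk=Ro.from_quat([-.297,.823,-.165,-.455]).as_matrix();Ppk=np.array([.4748,.1834,.0140])
Rrel=Rpk.T@Rc; orel=Rpk.T@(oc-Ppk)
E
python3 - <<'E'
from mv import *
st()
print(orel*1e3)
# cartridge target: upright, x_c along dock +x
def tgt(x,y,z):
    RC=Ro.from_euler('z',D[2]).as_matrix();R=RC@Rrel.T;return dockp(x,y,z)-R@orel,R
for z in(.14,.052): p,R=tgt(0,0,z);print(p,R[:,2]);delta(p,R)
E
```

```text
{'time': 13.85, 'position': [0.524, -0.242, 0.141], 'q': [-0.555, 0.679, 1.424, -0.138, 1.295, -0.399], 'ft_force': [-0.472, 0.13, -0.821], 'grip_width': 0.063, 'grip_force': 29.998}
[ 2.16240046 -0.57231607  2.59653192]
[ 0.52243074 -0.24416639  0.14310695] [-0.28470476  0.01832114 -0.95844016]
d_cm [-0.25, -0.15, -0.15] turn [0.001, -0.003, 1.542]
[ 0.52243074 -0.24416639  0.05510695] [-0.28470476  0.01832114 -0.95844016]
d_cm [-0.17, 2.33, 8.29] turn [0.001, -0.003, 1.542]
```

Request:
play_rows(gripper=[1,1,1,1,1,1,1,1,1,1,1,1], delta_pos=[[0,0,0],[0,0,0],[0,0,0],[0,0,0],[0,0,0],[-0.2,0,0],[-0.2,0,0],[-0.2,0,0],[-0.2,0,0],[-0.2,0.7,2.5],[-0.2,1.5,5.3],[-0.2,1.5,5.3]], turn=[[0,0,0.16],[0,0,0.32],[0,0,0.48],[0,0,0.64],[0,0,0.8],[0,0,0.96],[0,0,1.12],[0,0,1.28],[0,0,1.44],[0,0,1.54],[0,0,1.54],[0,0,1.54]])

```text
time: 15.35
position: [0.5212, -0.2432, 0.0842]
tool_rot: [0.989, -0.034, -0.145, -0.006]
ft_force: [0.4, 0.9, -1.0]
grip_width: 0.0634
grip_force: 30.0
```

```bash
cat > look.py <<'E'
from mv import *
import sys
orel[1]=0
def look(name,u=338,v=252,z=None):
    st();S=robot.camera('side');pickle.dump(S,open(name+'.pkl','wb'))
    o=robot.get_obs();R=Ro.from_quat(o['tool_rot']).as_matrix();RC=R@Rrel;oc=o['position']+R@orel
    print('cart in dock mm',(Ro.from_euler('z',-D[2]).as_matrix()@(oc-np.r_[D[:2],0])*1e3).round(1),'tilt',RC[:,2].round(3))
    s=8;im=crop(name,u,v,s,400,480)
    def dr(P,col):
        q=((proj(S,np.array(P))-[int(u-25),int(v-30)]+.5)*s).astype(int);cv2.polylines(im,[q],True,col,1)
    F=lambda z,a,b:[oc+RC@np.array([x,y,z])/1e3 for x,y in((-a,-b),(-a,b),(a,b),(a,-b))]
    dr(F(26,20,32),(0,0,255));dr(F(18,20,32),(0,0,255));dr(F(0,15,20),(255,0,255))
    G=lambda z,a,b:[dockp(x/1e3,y/1e3,z/1e3) for x,y in((-a,-b),(-a,b),(a,b),(a,-b))]
    dr(G(40,28,27.5),(0,255,0));dr(G(40,17.25,22.25),(0,255,0))
    cv2.imwrite(f'pics/{name}.png',np.hstack([crop(name,u,v,s,400,480),im]))
def tgt(x,y,z):
    RC=Ro.from_euler('z',D[2]).as_matrix();R=RC@Rrel.T;return dockp(x,y,z)-R@orel,R
E
python3 - <<'E'
from look import *
look('l1')
for z in(.065,.052,.022): p,R=tgt(0,0,z);delta(p,R)
E
```

```text
{'time': 15.35, 'position': [0.521, -0.243, 0.084], 'q': [-0.559, 0.755, 1.457, -0.143, 1.193, 1.151], 'ft_force': [0.367, 0.868, -0.956], 'grip_width': 0.063, 'grip_force': 30.0}
cart in dock mm [ 0.3  0.3 82.3] tilt [-0.001 -0.004  1.   ]
d_cm [0.52, -0.03, 1.65] turn [-0.003, -0.0, 0.005]
d_cm [0.89, -0.02, 2.89] turn [-0.003, -0.0, 0.005]
d_cm [1.74, -0.02, 5.77] turn [-0.003, -0.0, 0.005]
```

View pics/l1.png

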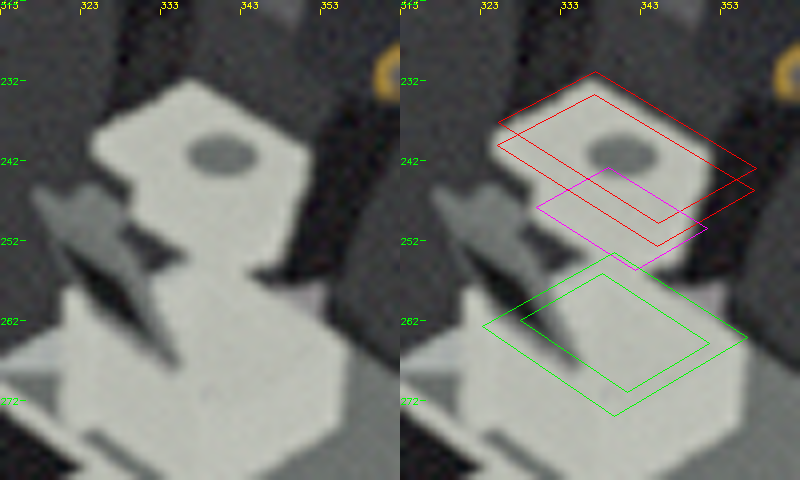

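The flange is now level and face up, with the disc at crop (223,156), against (227,146) predicted. The cover leans clear. I'll check the top camera numerically.

Run:
```python
from look import *
T=robot.camera('top');pickle.dump(T,open('t1.pkl','wb'))
o=robot.get_obs();R=Ro.from_quat(o['tool_rot']).as_matrix();RC=R@Rrel;oc=o['position']+R@orel
q=proj(T,oc+RC@[0,0,.026]);print('face',q,'corners',proj(T,np.array([oc+RC@np.array([x,y,26])/1e3 for x,y in((-20,-32),(-20,32),(20,32),(20,-32))])).round(1).tolist())
g=T['color'].mean(2)[int(q[1])-14:int(q[1])+16,int(q[0])-22:int(q[0])+22]
print('row0',int(q[1])-14,'col0',int(q[0])-22)
for r in g:print(''.join('%3d'%(v//10) for v in r))
```

```text
face [350.7538102  222.72773064] corners [[340.9, 215.5], [361.4, 217.2], [360.7, 230.0], [340.1, 228.3]]
row0 208 col0 328
  8  8  8  9 12 14 13 13 10 10 10  8  8  8  9 10  9 10 10 10 10 10 10 10 10 10 10 10 10 10 10 10 10 10 10 10 10 10 10  9 10 10  9  8
  8  7  8  8  9 11 12 11  9 10  8  8  9  9 10 10 10 10 10 10 10 10 10 10 10 10 10 10 10 10 10 10 10 10 10 10 10 10 10 10 10  9  9  9
  8  8  8  9  9  9  9  9 10  9  8  9 10 10 10 10 10 10 10 10 10 10 10 10 10 10 10 10 10 10 10 10 10 10 10 10 10 10 10 10 10 10 10  9
  7  7  8  8  9  8  8  9 10  8  9 10 10 10 10 10 10 10 10 10 10 10 10 10 10 10 10 10 10 10 10 10 10 10 10 10 10 10 10 10 10 10  9 10
  8  8  8  8  8  8  9 10  9  8 10 10 10 10 10 10 10 10 10 10 10 10 10 10 10 10 10 10 10 10 10 10 10 10 10 10 10 10 10 10  9 10 10 10
  7  8  7  7  8  8 10 10  8  9 10 10 10 10 10 10 10 10 10 10 10 10 10 10 10 10 10 10 10 10 10 10 10 10 10 10 10 10 10 10  9  9  9  9
  7  8  6  6  7  8  9  8  9 10 10 10 10 10 10 10 10 10 10 10 10 10 10 10 10 10 10 10 10 10 10 10 10 10 10 10 10 10 10 10  9  9  9  9
  9  8  6  7  7  8  8  8 10  9 10 10 10 10 10
[... 2313 characters left out ...]
 9 10  9 10  9 10 10 10 10 10 10 10
 14 13 13 13 13 13 13 13 13 13 12 12 12 12 12 12 12 12 11 11 11 10 10 10 10  9  9  9  8  9  9 10 10 10 10 10 10  9  9 10 10  9  9  9
 13 13 13 13 13 13 13 13 13 13 13 13 12 12 12 12 12 12 12 11 11 11 11 11 10 10 10  9  9  8  9  9  9 10 10  9 10 10  9 10 10  9 10  9
 14 14 14 13 13 13 13 13 13 13 13 13 13 12 12 12 12 12 12 12 12 11 11 11 11 10 10 10  9  9  8  8  9 10 10 10 10  9  9  9  9  9  9 10
 14 14 14 14 13 14 13 13 13 13 13 13 13 13 13 12 12 12 12 12 12 12 11 11 11 11 11 10 10 10  9  9  8  9 10 10 10  9  9  9  9 10 10 10
 14 14 14 14 14 14 13 13 13 13 13 13 13 13 13 13 13 12 12 12 12 12 12 12 11 11 11 11 10 10 10  9  9  9  9  9  9  9  9  9  9  9  9  9
```

Run:
```python
from look import *
S=pickle.load(open('l1.pkl','rb'));g=S['color'].astype(float).mean(2)
v0,u0=236,332;sub=g[v0:v0+11,u0:u0+17];print(sub.round(0).astype(int))
w=np.clip(165-sub,0,None);vv,uu=np.mgrid[v0:v0+11,u0:u0+17]
m=(np.hypot((uu-340.3)/6,(vv-241.1)/4.2)<1);w=w*m
u,v=(w*uu).sum()/w.sum(),(w*vv).sum()/w.sum();print(u,v)
o=robot.get_obs();R=Ro.from_quat(o['tool_rot']).as_matrix();RC=R@Rrel;oc=o['position']+R@orel;f=oc+RC@[0,0,.026]
print('pred',proj(S,f),f)
p=ray(S,u,v,f[2]);Ds=np.array([.52224,-.24334,3.067])
print('seen',p,'dock-frame side-only mm',(Ro.from_euler('z',-Ds[2]).as_matrix()@np.r_[p[:2]-Ds[:2],0]*1e3).round(1))
```

```text
[[185 183 185 186 182 182 183 185 187 184 177 150 117  75  64  59  53]
 [183 183 181 184 184 183 186 184 187 187 187 183 170 153 114  74  53]
 [182 182 183 181 185 184 176 166 162 162 174 183 188 182 172 137  91]
 [180 181 183 181 176 155 136 131 122 126 133 157 170 186 186 178 155]
 [184 185 182 178 150 119 110 109 109 109 113 113 133 173 185 185 184]
 [183 182 185 179 144 107 107 106 107 112 110 106 112 158 182 184 184]
 [180 179 183 184 160 121 110 105 109 108 110 108 123 164 183 183 183]
 [183 184 184 183 176 163 137 125 118 113 120 136 162 180 182 181 183]
 [180 186 182 185 184 180 172 167 167 165 169 170 179 184 185 183 185]
 [184 185 183 184 181 186 183 185 184 184 184 184 182 184 183 185 185]
 [185 182 185 184 183 182 184 182 183 183 182 184 181 182 181 185 185]]
340.3156220767072 241.05294667913938
pred [341.15383445 239.33676761] [ 0.52422443 -0.24449496  0.1090598 ]
seen [ 0.51767994 -0.24753328  0.1090598 ] dock-frame side-only mm [4.2 4.5 0. ]
```

```bash
cat > sep.py <<'E'
from h import *
from scipy.optimize import minimize
e=np.arctan2(5,18)
box=lambda a,b,c,d:np.array([[x,y,z] for x in(-a,a) for y in(-b,b) for z in(c,d)])*1e-3
def cart(p):
    d=np.array([np.cos(p[2]),np.sin(p[2]),0]);k=np.array([0,0,1]);z=np.cos(e)*d+np.sin(e)*k;x=np.sin(e)*d-np.cos(e)*k
    return np.c_[x,np.cross(k,d),z],np.array([p[0],p[1],.015*np.cos(e)])
def cost(p,L):
    R,o=cart(p);t=0
    for c,(u,v),th in L:
        u0,v0=u-25,v-25
        sub=cv2.resize(c['color'][v0:v0+50,u0:u0+50].mean(2),(400,400),interpolation=cv2.INTER_CUBIC)
        sub=sub>th
        _,lab=cv2.connectedComponents(sub.astype(np.uint8));l=lab[170:230,170:230];sub=lab==np.bincount(l[l>0]).argmax()
        m=np.zeros((400,400),np.uint8)
        for B in(box(15,20,0,18),box(20,32,18,26)):
            q=((proj(c,B@R.T+o)-(u0,v0)+.5)*8-.5)*16
            cv2.fillConvexPoly(m,cv2.convexHull(q.round().astype(np.int32)),1,shift=4)
        t+=(m.astype(bool)^sub).sum()/sub.sum()
    return t
ld=lambda n:pickle.load(open(n+'.pkl','rb'))
for nm,L in(('side0',[(ld('side'),(218,209),110)]),('side4',[(ld('side4'),(218,209),110)]),('top0',[(ld('top'),(214,234),130)]),('top4',[(ld('top4'),(214,234),130)])):
    b=min((minimize(cost,[.4726,.1808,.696],args=(L,),method='Nelder-Mead',options=dict(initial_simplex=[[.4726,.1808,.696],[.4726+s,.1808,.696],[.4726,.1808+s,.696],[.4726,.1808,.696+10*s]])) for s in(.006,-.006,.003)),key=lambda r:r.fun)
    dv=b.x[:2]-[.4726,.1808];print(nm,b.x.round(4),round(b.fun,3),'along d mm',(dv@[np.cos(.696),np.sin(.696)]*1e3).round(1),'along y',(dv@[-np.sin(.696),np.cos(.696)]*1e3).round(1))
E
python3 sep.py
```

```text
side0 [0.4717 0.1782 0.7641] 0.096 along d mm -2.4 along y -1.5
side4 [0.4705 0.1772 0.735 ] 0.064 along d mm -3.9 along y -1.4
top0 [0.4736 0.1804 0.6566] 0.113 along d mm 0.5 along y -0.9
top4 [0.4738 0.1799 0.6917] 0.049 along d mm 0.3 along y -1.5
```

Request:
play_rows(gripper=[1,1,1,1,1,1], delta_pos=[[0.3,0,1],[0.6,0,2],[0.9,0,2.9],[1,0,3.3],[1.05,0,3.5],[1.05,0,3.5]], turn=[[-0.003,0,0.005],[-0.003,0,0.005],[-0.003,0,0.005],[-0.003,0,0.005],[-0.003,0,0.005],[-0.003,0,0.005]])

```text
time: 16.2
position: [0.5227, -0.2441, 0.0486]
tool_rot: [0.989, -0.036, -0.143, -0.004]
ft_force: [-0.3, -0.3, -1.8]
grip_width: 0.0633
grip_force: 30.0
```

Request:
play_rows(gripper=[1,1,1,1,1,1], delta_pos=[[0.06,0,0.19],[0.11,0,0.38],[0.14,0,0.48],[0.17,0,0.58],[0.2,0,0.67],[0.2,0,0.67]], turn=[[0,0,0],[0,0,0],[0,0,0],[0,0,0],[0,0,0],[0,0,0]])

```text
time: 16.95
position: [0.5226, -0.244, 0.0416]
tool_rot: [0.989, -0.036, -0.143, -0.004]
ft_force: [-0.7, 0.6, -1.1]
grip_width: 0.0639
grip_force: 30.0
```

Run:
```python
from look import *
o=robot.get_obs();R=Ro.from_quat(o['tool_rot']).as_matrix();RC=R@Rrel;oc=o['position']+R@orel
print('cart in dock mm',(Ro.from_euler('z',-D[2]).as_matrix()@(oc-np.r_[D[:2],0])*1e3).round(1),'x',RC[:,0].round(3),'z',RC[:,2].round(3),o['ft_force'],o['moment'])
```

```text
cart in dock mm [-0.2  0.4 38.5] x [-0.997  0.071 -0.001] z [-0.001  0.001  1.   ] [-0.7030454   0.61307808 -1.05983579] [-0.027931   -0.05774641 -0.05992872]
```

Request:
play_rows(gripper=[1,1,1,1,1], delta_pos=[[0.03,0,0.1],[0.06,0,0.2],[0.09,0,0.3],[0.12,0,0.4],[0.12,0,0.4]], turn=[[0,0,0],[0,0,0],[0,0,0],[0,0,0],[0,0,0]])

```text
time: 17.58
position: [0.5226, -0.2441, 0.0374]
tool_rot: [0.989, -0.036, -0.143, -0.004]
ft_force: [-0.7, 0.2, -0.3]
grip_width: 0.0638
grip_force: 30.0
```

Request:
play_rows(gripper=[1,1,1,1,1], delta_pos=[[0.03,0,0.1],[0.06,0,0.2],[0.09,0,0.3],[0.12,0,0.4],[0.12,0,0.4]], turn=[[0,0,0],[0,0,0],[0,0,0],[0,0,0],[0,0,0]])

```text
time: 18.2
position: [0.5226, -0.2441, 0.0332]
tool_rot: [0.989, -0.036, -0.143, -0.004]
ft_force: [-0.1, -0.1, -0.8]
grip_width: 0.0635
grip_force: 30.0
```

Request:
play_rows(gripper=[1,1,1,1,1], delta_pos=[[0.03,0,0.1],[0.06,0,0.2],[0.09,0,0.3],[0.12,0,0.4],[0.12,0,0.4]], turn=[[0,0,0],[0,0,0],[0,0,0],[0,0,0],[0,0,0]])

```text
time: 18.82
position: [0.5226, -0.2441, 0.0291]
tool_rot: [0.989, -0.036, -0.143, -0.004]
ft_force: [0.2, -0.1, -0.9]
grip_width: 0.0636
grip_force: 30.0
```

Request:
play_rows(gripper=[1,1,1,1], delta_pos=[[0.03,0,0.1],[0.06,0,0.2],[0.06,0,0.2],[0.06,0,0.2]], turn=[[0,0,0],[0,0,0],[0,0,0],[0,0,0]])

```text
time: 19.32
position: [0.5227, -0.2441, 0.0271]
tool_rot: [0.989, -0.036, -0.143, -0.004]
ft_force: [0.5, 0.0, -0.8]
grip_width: 0.0633
grip_force: 30.0
```

Request:
play_rows(gripper=[1,1,1,1], delta_pos=[[0.03,0,0.1],[0.06,0,0.2],[0.06,0,0.2],[0.06,0,0.2]], turn=[[0,0,0],[0,0,0],[0,0,0],[0,0,0]])

```text
time: 19.82
position: [0.5228, -0.2442, 0.0255]
tool_rot: [0.989, -0.036, -0.143, -0.003]
ft_force: [-0.5, 0.9, 4.9]
grip_width: 0.0637
grip_force: 30.0
```

Request:
play_rows(gripper=[1,1,1,1], delta_pos=[[0.02,0,0.08],[0.04,0,0.15],[0.04,0,0.15],[0.04,0,0.15]], turn=[[0,0,0],[0,0,0],[0,0,0],[0,0,0]])

```text
time: 20.32
position: [0.5228, -0.2442, 0.0254]
tool_rot: [0.989, -0.036, -0.143, -0.003]
ft_force: [-1.5, 0.6, 12.3]
grip_width: 0.0636
grip_force: 30.0
```

Request:
play_rows(gripper=[-0.3,-1,-1,-1,-1,-1,-1,-1,-1,-1,-1], delta_pos=[[-0.04,0,-0.15],[-0.04,0,-0.15],[-0.04,0,-0.15],[-0.04,0,-0.15],[-0.04,0,-0.15],[0,0,-1],[0,0,-3],[0,0,-6],[0,0,-10],[0,0,-14],[0,0,-17]], turn=[[0,0,0],[0,0,0],[0,0,0],[0,0,0],[0,0,0],[0,0,0],[0,0,0],[0,0,0],[0,0,0],[0,0,0],[0,0,0]])

```text
time: 21.7
position: [0.572, -0.2474, 0.1891]
tool_rot: [0.989, -0.036, -0.142, -0.003]
ft_force: [0.9, 0.1, -0.5]
grip_width: 0.087
grip_force: 0.0
```

Run:
```python
from look import *
st();S=robot.camera('side');pickle.dump(S,open('side6.pkl','wb'));T=robot.camera('top');pickle.dump(T,open('top6.pkl','wb'))
print(proj(S,dockp(0,0,.048)),proj(T,dockp(0,0,.048)))
q=proj(S,dockp(0,0,.048)).astype(int);g=S['color'].mean(2)[q[1]-10:q[1]+12,q[0]-16:q[0]+17]
print(q[1]-10,q[0]-16)
for r in g:print(''.join('%3d'%(v//10) for v in r))
Rv=tool(D[2]+np.pi,0)
for x,z in((.085,.185),(.085,.095)): delta(dockp(x,0,z),Rv)
```

```text
{'time': 21.7, 'position': [0.572, -0.247, 0.189], 'q': [-0.524, 0.684, 1.256, -0.128, 1.458, 1.151], 'ft_force': [0.866, 0.056, -0.501], 'grip_width': 0.087, 'grip_force': 0.0}
[339.49572345 260.29729656] [346.88126504 224.6481898 ]
250 323
 11 11 11 11 11  8  6  6  6  5  5  5  4  5  5  5  6  5  5  6  6  6  5  5  6  5  6  6  5  6  5  6  5
 11 11 11 11  9  7  5  5  6  5  5  6  7 11  9  5  5  5  6  5  6  5  6  5  5  6  6  6  6  6  6  6  5
 10 10 11 11 10  9  7  5  5  5  6 14 17 22 20 13  6  4  5  5  5  6  6  6  6  6  5  5  5  6  6  5  6
  8 10 10 10 11 11  9  6  5  6 12 22 24 25 24 22 17 10  6  5  5  5  6 11 14 14 11  7  5  5  6  5  6
  4  8  9 11 11 11 11  8 10 14 16 21 22 22 24 25 24 20 13  8  4  5  6 15 19 20 18 15  9  5  5  5  6
  3  3  5  9 10 10 11 12 16 18 18 18 18 18 23 25 25 24 23 18 10  6  5 11 16 20 20 19 16 12  7  5  6
  3  2  3  5  7 10 11 13 17 18 18 18 18 18 21 24 25 25 25 24 21 15  8  5  9 15 18 20 20 18 12  5  5
  6  2  2  2  4  7 10 11 15 17 18 18 18 18 18 21 24 25 25 25 25 23 18 10  9 12 13 16 19 18 12  6  5
 10  4  2  1  2  4  9 11 13 17 18 18 18 18 16 16 21 22 23 
[... 752 characters left out ...]
18 18 18 17 16 14 13 10 11 15 17 18 18 18 18 17 18 21 24 25 24 24 24 25 25 24 23 21 19 17
 18 18 18 18 18 18 18 18 17 15 13 11 14 17 18 18 18 18 18 17 18 20 24 25 25 25 25 24 21 19 18 18 17
 18 18 18 18 18 18 18 18 18 17 16 15 16 17 18 18 18 18 18 18 17 18 23 25 25 24 22 21 18 18 18 18 17
 18 18 18 18 18 18 18 18 18 18 17 17 18 18 18 18 18 18 18 18 18 18 21 23 22 21 19 18 18 18 18 18 16
 18 18 18 18 18 18 18 18 18 18 18 18 18 18 18 17 17 18 18 18 18 17 18 19 19 18 18 18 18 18 18 18 16
 18 18 18 18 18 18 18 17 18 18 18 18 18 18 18 17 17 18 18 18 18 18 18 18 18 18 18 18 18 18 18 18 15
d_cm [-12.85, -0.09, 4.29] turn [0.007, 0.279, -0.003]
d_cm [-10.38, -0.16, 12.94] turn [0.007, 0.279, -0.003]
```

Request:
play_rows(gripper=[1,1,1,1,1,1,1,1,1,1,1], delta_pos=[[-2,0,0],[-5,0,0.7],[-8,0,2],[-10.5,0,3.2],[-12.85,-0.1,4.3],[-12.85,-0.1,4.3],[-12.5,-0.1,5.5],[-11.7,-0.1,8.3],[-10.9,-0.15,11.1],[-10.4,-0.15,12.9],[-10.4,-0.15,12.9]], turn=[[0,0.07,0],[0,0.14,0],[0,0.21,0],[0,0.279,0],[0.007,0.279,-0.003],[0.007,0.279,-0.003],[0.007,0.279,-0.003],[0.007,0.279,-0.003],[0.007,0.279,-0.003],[0.007,0.279,-0.003],[0.007,0.279,-0.003]])

```text
time: 23.18
position: [0.435, -0.2353, 0.0902]
tool_rot: [0.999, -0.035, -0.006, -0.003]
ft_force: [0.7, -0.6, 0.6]
grip_width: 0.0007
grip_force: 0.0
```

Run:
```python
from look import *
st();Rv=tool(D[2]+np.pi,0)
for x,z in((60,97),(41.5,100),(21.8,100),(7.5,95),(-4,83.7),(-11.5,69.4),(-16,59),(-21,53.5),(-23,50)): delta(dockp(x/1e3,0,z/1e3),Rv)
```

```text
{'time': 23.175, 'position': [0.435, -0.235, 0.09], 'q': [-0.721, 0.574, 1.863, -0.003, 0.717, 0.923], 'ft_force': [0.696, -0.593, 0.624], 'grip_width': 0.001, 'grip_force': 0.0}
d_cm [2.91, 0.21, -0.72] turn [-0.006, 0.011, 0.0]
d_cm [4.76, 0.2, -1.04] turn [-0.006, 0.011, 0.0]
d_cm [6.73, 0.2, -1.06] turn [-0.006, 0.011, 0.0]
d_cm [8.16, 0.21, -0.58] turn [-0.006, 0.011, 0.0]
d_cm [9.32, 0.21, 0.54] turn [-0.006, 0.011, 0.0]
d_cm [10.09, 0.22, 1.96] turn [-0.006, 0.011, 0.0]
d_cm [10.55, 0.23, 3.0] turn [-0.006, 0.011, 0.0]
d_cm [11.06, 0.23, 3.54] turn [-0.006, 0.011, 0.0]
d_cm [11.26, 0.24, 3.89] turn [-0.006, 0.011, 0.0]
```

Request:
play_rows(gripper=[1,1,1,1,1,1,1,1,1,1], delta_pos=[[1.5,0.2,-0.5],[2.9,0.2,-0.7],[3.8,0.2,-0.9],[4.8,0.2,-1],[5.8,0.2,-1.1],[6.7,0.2,-1.1],[7.5,0.2,-0.9],[8.2,0.2,-0.6],[8.8,0.2,0],[8.8,0.2,0]], turn=[[-0.006,0.011,0],[-0.006,0.011,0],[-0.006,0.011,0],[-0.006,0.011,0],[-0.006,0.011,0],[-0.006,0.011,0],[-0.006,0.011,0],[-0.006,0.011,0],[-0.006,0.011,0],[-0.006,0.011,0]])

```text
time: 24.42
position: [0.523, -0.2442, 0.0909]
tool_rot: [0.999, -0.035, 0.001, 0.001]
ft_force: [-0.1, -0.1, 0.2]
grip_width: 0.0002
grip_force: 0.0
```

Run:
```python
from look import *
st();S=robot.camera('side');pickle.dump(S,open('side7.pkl','wb'))
Rv=tool(D[2]+np.pi,0)
for x,z in((-4,83.7),(-11.5,69.4),(-16,59),(-21,53.5),(-23,50)): delta(dockp(x/1e3,0,z/1e3),Rv)
for a in (.5,.75,1,1.3,2):print(a,proj(S,np.array([dockp((30-64*np.cos(a))/1e3,y,(51.5+64*np.sin(a))/1e3) for y in(-.019,.019)])).round(1).tolist())
cv2.imwrite('pics/f.png',crop('side7',338,258,8,480,480))
```

```text
{'time': 24.425, 'position': [0.523, -0.244, 0.091], 'q': [-0.63, 0.644, 1.666, -0.001, 0.829, 1.012], 'ft_force': [-0.12, -0.121, 0.241], 'grip_width': 0.0, 'grip_force': 0.0}
d_cm [0.51, -0.06, 0.74] turn [0.002, -0.002, -0.0]
d_cm [1.26, -0.06, 2.17] turn [0.002, -0.002, -0.0]
d_cm [1.7, -0.06, 3.21] turn [0.002, -0.002, -0.0]
d_cm [2.2, -0.06, 3.76] turn [0.002, -0.002, -0.0]
d_cm [2.4, -0.06, 4.11] turn [0.002, -0.002, -0.0]
0.5 [[342.2, 240.8], [353.9, 248.0]]
0.75 [[339.7, 237.9], [351.5, 245.0]]
1 [[336.2, 236.3], [348.1, 243.5]]
1.3 [[331.0, 236.3], [342.9, 243.6]]
2 [[317.2, 244.9], [329.0, 252.5]]
```

Run:
```python
from h import *
S=pickle.load(open('side7.pkl','rb'));g=S['color'].mean(2)
print('cols',314)
for v in range(230,274):print(v,''.join('%3d'%(x//10) for x in g[v,314:360]))
```

```text
cols 314
230   5  6  6  6  5  6  5  6  7  5  6  6  5  6  6  6  6  5  6  5  3  2  3  4  4  4  4  6 10 10  8  6  8  8  8  9  8  8  6  6  6  6  5  5  4  4
231   5  5  5  6  6  5  6  5  6  6  6  5  5  5  5  6  5  6  5  5  4  3  2  3  4  4  4  5  7  7  5  5  5  7  8  9  9  9  8  7  7  6  5  5  4  2
232   6  5  6  6  6  5  5  5  5  5  5  5  5  6  5  6  6  6  6  5  4  2  2  3  3  3  3  3  4  3  2  2  2  5  6  7  8  8  9  9  8  8  7  5  3  2
233   5  5  5  6  5  5  6  6  6  5  6  5  6  5  5  6  5  5  6  6  3  3  2  3  4  3  3  3  2  2  3  1  3  2  2  5  7  8  8  8  9  8  8  6  4  2
234   5  6  5  5  6  5  5  5  6  5  6  5  6  6  5  6  6  6  6  6  4  2  3  3  4  3  3  2  3  1  3  2  2  1  4  5  6  7  8  8  9  9  9  7  4  2
235   6  5  6  6  6  5  5  5  5  6  6  5  6  6  5  5  5  6  6  5  5  2  3  4  4  4  3  2  2  2  3  3  3  3  3  5  6  5  5  7  8  9  8  7  4  3
236   5  5  5  5  6  5  6  6  6  5  6  6  6  5  6  6  6  5  6  6  4  3  3  4  4  3  2  3  2  3  3  2  2  3  4  5  6  5  5  5  7  7  8  7  4  3
237   6  5  6  6  6  5  5  5  5  6  6  5  6  5  5  6  6  5  6  6  4  3  3  3  3  4  3  3  
[... 4500 characters left out ...]
16 16 16 17 18 18 18 18 18 18 18 18 18 18 18 18 17 17 17 18 18 18 18 18 18 18 18 18 18 18 18 18 18 18 18 18 19 18 17 15 16 17 17
270  17 16 16 16 16 16 17 19 19 18 18 18 18 18 18 18 18 18 18 18 18 18 18 18 17 18 18 18 18 18 18 18 18 18 18 18 18 18 18 19 18 16 12 12 14 14
271  18 17 16 16 16 16 18 19 19 18 18 18 18 18 18 18 17 18 18 18 18 18 18 18 17 17 18 18 18 18 18 18 18 18 18 18 18 18 18 18 18 16 11 10 10 10
272  17 18 17 16 16 16 17 19 18 18 18 18 18 18 18 18 18 18 18 18 18 18 18 18 18 18 18 18 18 18 18 18 18 18 18 18 18 18 18 18 19 16 11 10 11 11
273  14 17 18 18 17 16 18 18 19 18 18 18 18 18 18 18 18 18 18 18 18 18 18 18 18 18 18 18 18 18 18 18 18 18 18 18 18 18 18 18 19 15 11 11 11 11
```

Request:
play_rows(gripper=[1,1,1,1,1,1,1,1], delta_pos=[[0.3,0,0.4],[0.6,0,0.9],[0.9,0,1.4],[1.3,0,2],[1.5,0,2.5],[1.8,0,2.9],[2,0,3.1],[2,0,3.1]], turn=[[0,0,0],[0,0,0],[0,0,0],[0,0,0],[0,0,0],[0,0,0],[0,0,0],[0,0,0]])

```text
time: 25.48
position: [0.5428, -0.2457, 0.0604]
tool_rot: [0.999, -0.035, 0.001, 0.001]
ft_force: [0.9, -1.0, -0.1]
grip_width: 0.0006
grip_force: 0.0
```

Request:
play_rows(gripper=[1,1,1,1,1], delta_pos=[[0.1,0,0.15],[0.2,0,0.3],[0.2,0,0.4],[0.2,0,0.5],[0.2,0,0.5]], turn=[[0,0,0],[0,0,0],[0,0,0],[0,0,0],[0,0,0]])

```text
time: 26.1
position: [0.5446, -0.2459, 0.0555]
tool_rot: [0.999, -0.036, 0.001, 0.001]
ft_force: [-0.2, 0.2, 0.5]
grip_width: 0.0004
grip_force: 0.0
```

Request:
play_rows(gripper=[1,1,1,1,1], delta_pos=[[0.1,0,0.08],[0.2,0,0.15],[0.2,0,0.2],[0.2,0,0.25],[0.2,0,0.25]], turn=[[0,0,0],[0,0,0],[0,0,0],[0,0,0],[0,0,0]])

```text
time: 26.72
position: [0.5467, -0.246, 0.0538]
tool_rot: [0.999, -0.035, 0.001, 0.001]
ft_force: [-1.2, 0.1, 5.7]
grip_width: 0.0005
grip_force: 2.8
```

Request:
play_rows(gripper=[1,1,1,1,1], delta_pos=[[0.1,0,0.1],[0.2,0,0.15],[0.2,0,0.2],[0.2,0,0.2],[0.2,0,0.2]], turn=[[0,0,0],[0,0,0],[0,0,0],[0,0,0],[0,0,0]])

```text
time: 27.35
position: [0.5468, -0.246, 0.0535]
tool_rot: [0.999, -0.035, -0.001, 0.001]
ft_force: [-6.8, 0.7, 18.4]
grip_width: 0.0004
grip_force: 9.0
```

Request:
play_rows(gripper=[1,1,1,1,1,1,1,1,1,1], delta_pos=[[0,0,-0.6],[0,0,-2],[0,0,-6],[0,0,-11],[0,4,-15],[0,-6,-16],[0,-12,-16],[0,-18,-16],[0,-24,-16],[0,-24,-16]], turn=[[0,0,0],[0,0,0],[0,0,0],[0,0,0],[0,0,0],[0,0,0],[0,0,0],[0,0,0],[0,0,0],[0,0,0]])

```text
time: 28.6
position: [0.565, -0.0031, 0.2111]
tool_rot: [0.999, -0.034, 0.001, 0.001]
ft_force: [0.0, -1.2, 0.2]
grip_width: 0.0006
grip_force: 0.0
```

Run:
```python
from look import *
st();S=robot.camera('side');pickle.dump(S,open('side8.pkl','wb'));T=robot.camera('top');pickle.dump(T,open('top8.pkl','wb'))
cr=lambda n,u,v:crop(n,u,v,8,400,360)
a=np.hstack([cr('side8',338,262),cr('top8',347,225)])
b=np.hstack([cv2.resize(S['color'][:,:,::-1],(400,240)),cv2.resize(T['color'][:,:,::-1],(400,240))])
cv2.imwrite('pics/final.png',np.vstack([a,b]))
```

```text
{'time': 28.6, 'position': [0.565, -0.003, 0.211], 'q': [-0.203, 0.46, 1.6, -0.001, 1.08, 1.437], 'ft_force': [0.006, -1.185, 0.233], 'grip_width': 0.001, 'grip_force': 0.0}
```

View pics/final.png

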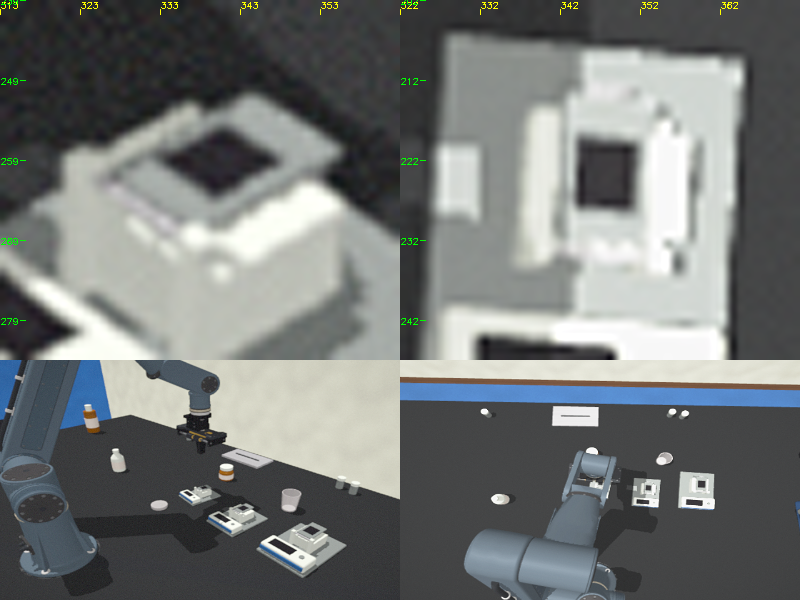

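Run:
```python
from look import *
S=pickle.load(open('side8.pkl','rb'));T=pickle.load(open('top8.pkl','rb'))
for a in(0,.06,.14,.25):
    P=[dockp((30-64*np.cos(a)+2*np.sin(a))/1e3,y,(51.5+64*np.sin(a)+2*np.cos(a))/1e3) for y in(-.019,.019)]
    print(a,proj(S,np.array(P)).round(1).tolist(),proj(T,np.array(P)).round(1).tolist())
```

```text
0 [[343.8, 249.2], [355.4, 256.4]] [[342.0, 213.6], [353.7, 214.6]]
0.06 [[343.9, 248.0], [355.4, 255.2]] [[342.2, 213.5], [353.9, 214.5]]
0.14 [[343.8, 246.4], [355.4, 253.6]] [[342.5, 213.5], [354.2, 214.5]]
0.25 [[343.5, 244.3], [355.1, 251.5]] [[342.8, 213.8], [354.6, 214.8]]
```

```bash
python3 -c "
from rig import robot
print(robot.hand_in())"
```

```text
the job is handed in; nothing more can be done
None
```

The cartridge is seated flange-up in the middle dock's pocket and the cover is pressed shut on its catch. I never moved the bottle, jar, beaker or dish, and handed the job in at about 29 s of the 72 s allowed; no verdict came back.

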